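Load the bench press and latch its carrier

TASK

Get the small bench press ready to stamp: lift the wooden doming block out of the guide lane and stand it upright in the wooden tray, then slide the metal carrier, without lifting it, sideways out of its bay into the lane against the rail on the lever side, and forward along the lane under the overhanging head until it meets the end stop. Then press the sprung lever down until it clicks and stays down by itself, locking the carrier in. Do not disturb the ball vise or the tool turret.

Things in the scene. Friction and masses are not known exactly. Their poses are not given: they have to be found in the camera images.
- press: Fixed green bench press on a steel base plate 345 x 335 x 12 mm. Origin on the table; x points along the lane into the press (away from the robot), y left, z up. 'Press x, y, z' below are mm in this frame; its floor is at z 12. A column stands at press x 110 to 180, y -40 to 40, up to z 110. Rails and bay walls reach up to z 26.
- press_lane (a point): Point on the floor, mid lane, at press x -60, y 0, z 12. The lane is 86 mm wide, press y -43 to 43: right rail (12 thick) at x -150 to 100, left rail only at x 22 to 100, end stop at x 82; its near end (x -150) is open, and the bay joins it on the left.
- press_bay (a point): Point on the floor of the parking bay, at press x -72, y 140, z 12. The bay is left of the lane, between walls at press x -146 (y 65 to 235) and x 2 (y 64 to 235); it is open at its left end and towards the lane.
- press_head (a point): Middle of the underside of the green head overhanging the lane, at press x 75, y 0, z 52. The head spans press x 20 to 130, y -38 to 38, z 52 to 100; on it a handwheel of radius 34 about x 60, up to z 130.
- carrier: Loose aluminium block with a brass blank let into its top, 140 (x) x 80 (y) x 30 (z) mm, 0.55 kg; origin at the centre of its underside. On its right (-y) side a wing (x -45 to -25, z 18 to 30) sticks out to y -82 and passes over the right rail. Starts in the bay, x along press x. Home, its front touches the end stop: origin at press x 12, y within 3 of 0, z 12.
- block: Loose beech doming block, 40 (x) x 60 (y) x 50 (z) mm, 0.11 kg, round dark dimples on its faces; origin at the centre of its underside. It starts upright on the lane's floor, in the carrier's way.
- tray: Fixed open dark wooden tray on the table to the right of the press, 140 x 140 mm outside, walls 6 mm thick and 22 mm high, floor 6 mm thick; origin at the centre of its underside.
- lever (a joint): Sprung locking lever, rad: 0 raised (start), 0.6 fully down. The spring pushes it up until about 0.48; beyond, the detent pulls it down and holds it. About 12 N at the pad. Hinge parallel to press y at press x 60, y -75, z 55; arm points to -x, level when down. A foot 99 to 111 mm from the hinge drops behind the home carrier's wing; else it lands on the wing and cannot latch.
- lever_pad (a point): Centre of the top face of the black pad (70 mm along the arm x 32 mm wide) at the lever's free end, 170 mm from the hinge; press here. It comes down to press x -110, z 63 mm.
- vise: Bystander: engraver's ball vise, rubber foot of radius 55 mm, steel ball, 123 mm tall, 2.2 kg; origin at the centre of its underside.
- turret: Bystander: round grey tool turret, radius 60 mm, 155 mm tall with its tools; origin at the centre of its underside.
There are look-alikes about, which are no part of the job. What is meant by the block is not purple or turquoise, and is the smaller of those in its own colour.

How it is judged (in metres and radians):
On the way, in this order (a step that is already met when the one before it is completed fails the run):
1. the doming block stands in the tray (x of block in the frame of tray between -0.05 and 0.05 m and y of block in the frame of tray between -0.05 and 0.05 m and z of block in the frame of tray below 0.016 m and angle between block's own z axis and vertical below 0.15 rad and linear speed of block below 0.03 m/s), for 0.2 s.
2. the carrier has been slid sideways into the lane (y of carrier in the frame of press between -0.01 and 0.01 m and angle between the x axis of carrier and the x axis of press, either way round below 0.1 rad), for 0.1 s.
3. the carrier is home against the end stop, under the head (all of step 2 and x of carrier in the frame of press above 0.006 m and z of carrier in the frame of press below 0.016 m), for 0.2 s.
4. the lever is pressed down into its detent (value of joint lever above 0.56 rad), for 0.2 s.
At the end, for the whole second after the job is handed in: Block upright (0.15 rad) and still in the tray, within 50 mm of its centre in its x and y; carrier flat and still in the lane, within 10 mm and 0.10 rad of its middle line and within 6 mm of the end stop; lever stays down, above 0.56 rad (all of step 1 and all of step 3 and value of joint lever above 0.56 rad and linear speed of carrier below 0.02 m/s and velocity of joint lever below 0.05 rad/s); the robot touches nothing.
It fails at once if the carrier is lifted more than 12 mm off the press's floor or tipped more than 0.2 rad (z of carrier in the frame of press above 0.024 m or angle between carrier's own z axis and vertical above 0.2 rad).
It fails at once if a bystander (ball vise or tool turret) is moved more than 30 mm (distance of any of vise, turret from where it was at the start of the episode above 0.03 m).
It also fails if it takes over 72 s, if anything falls off the work surface, if the arm or the gripper's body presses on something with over 40 N, if the wrist force passes 120 N, or if a joint passes its speed limit or range.

ROBOT

A 6-joint arm with a two-finger parallel gripper is mounted at the origin on the work surface. World frame = base frame: x ahead of the robot, y to its left, z up, the work surface at z = 0. Lengths are in m, angles in degrees, forces in N, time in s.
With the tool pointing down it reaches from about 0.4 to 0.825 m from the base axis. Payload 7 kg.
Tool frame: the origin (TCP) lies midway between the tips of the shut fingers; the grasp point (between the pads) lies ctrl.grasp_offset behind it (ctrl.grasp_offset is the distance from the TCP to the grasp point, in m); z points along the fingers, y is the line along which they close (so a half turn about z gives the same grasp; the last joint's range is limited). The gripper opens to 88 mm and grips with 3 to 60 N. Pads are 19 mm wide; open, the fingers measure 130 mm over their backs; the gripper's body (78 mm by 193 mm) begins 47 mm behind the grasp point.
Start: joints at [91.564, 20.546, 0.682, 0, -70.136, -16.507], TCP at [0.174, 0.652, 0.227] pointing down, gripper open.
Joint ranges: [-176.03, 176.03], [-82.01, 121.73], [-58.28, 71.71], [-173.87, 95.51], [-174.79, -0.11], [-173.66, 173.66]. Speed limits (degrees/s): [136.94, 136.94, 172.46, 180, 180, 180].

INTERFACE

Orientations are given as [roll, pitch, yaw] about the fixed x, y, z axes, in that order (R = Rz(yaw) Ry(pitch) Rx(roll)).
In Python, from plant import ctrl gives the robot as it stands. The module is installed in compiled form; this text tells all that it offers.
- The arm moves only by the tool send_rows, never from a script. Its argument "increments" is a list that holds one entry, the list of rows, each a list of 4 numbers: the shift along the world's x, y, z normalised to -1 to 1, where 1 is 0.2 m, then the turn about the world's z normalised to -1 to 1, where 1 is 1.5 rad. In form: [[[x, y, z, roll], ...]]. A call has 1 to 12 rows; each row is the pose to reach, as a shift and turn from the pose commanded when the call began; what a row does not reach only later rows make up. A row lasts 1/8 s, in which the tool goes at most 62.5 mm and 10.7 degrees, less where a joint would pass 70% of its speed; a pose out of reach is approached as far as the arm can. A call with a number of a shift or a turn outside -1 to 1 is refused whole. A call with a gripper value outside its range is refused whole. "jaw" is the opening, from 0 (shut) to 1 (fully open), set as the call begins (left out, the last holds). The fingers move at their own pace and stop on an object; the grip force is fixed at half the most. Time passes only in rows, so rows that repeat a pose let the fingers close. It gives the time, the measured TCP pose, the force, the opening and the grip force at its end, in the units of the state.
- ctrl.get_obs(): the state, without advancing time (a new reading comes with each control period).
- ctrl.snapshot(name): name is "scene" or "side" or "wrist"; returns the picture (420x560x3 uint8, red, green, blue); there is no depth.
- ctrl.calibration(name): a dict with "mtx" (3x3 intrinsics, pixels), "k1" (the pictures are not rectified: a ray, as slopes to the right and down, at radius r is drawn at 1 + k1 r^2 times it, then the intrinsics apply), "eye" and "attitude" of the camera in the world. Camera axes: x right, y up, looking along -z (the intrinsics and any distortion apply to the point x, -y, -z); pixel columns grow to the right and rows downward; lengths in m; the calibration is good to about 2 mm. A picture is of the moment at which its call begins: read the wrist's pose just before it. calibration takes no time and is no camera call; for the wrist camera it gives the pose at the moment of the call.
- ctrl.close_job(): hands the job in; it is judged then, once.
Trained networks look in the newest picture that a camera, given by its name, has taken for a name from the list of things; names that differ only in an ending like _2 or _b are one class to them, and where a whole thing is asked for, a point or a joint stands for the part that bears it (a point fixed in the world has none). Each returns a list of dicts, best first, with "conf" (0 to 1); they miss things now and then, are a little off and sometimes report something else, mostly with a low value. They report only what shows in the picture. A call takes as long as a camera call. They do not tell look-alikes from the thing itself.
- ctrl.trace(thing, camera): "mask" (420x560 bool, what is visible of it) and "bbox" ([left, top, right, bottom] in pixels, round what is visible of it).
- ctrl.spot_point(thing, camera): "pixel" ([row, column] in pixels: a listed point, or the origin of a listed thing).
The state is a dict: "clock": time; "joint_pos": joint angles; "qvel": joint speeds; "tau": joint torques, N m; "tool_pos": TCP position; "orientation": TCP orientation; "force": force on the tool from outside, world axes, zero at the start; "moment": the same for the moment, N m; "opening": finger opening in m; "gripper_force": force on a finger pad.
Only numpy, scipy, OpenCV 4.12 (cv2) and the standard library are available. Lean on these libraries where they do the work, as an engineer would, in place of code of your own. Each camera call takes 0.05 s, during which the arm holds its last target. There are 200 camera calls.

## Working session

There is one attempt and no reset: what is moved stays moved. The work goes in short steps, Python scripts to look and compute and a tool call to move; the robot and the scene stay as the last step left them, time stands still between calls to the robot, and variables do not carry over. Pictures are saved under pics/ and viewed, at most 10 in all, crops included, and the job is handed in when it is done.

Besides the shell and the picture viewer there is one more tool, called after "Emit:" by a JSON object that holds its "name" and its "arguments". send_rows: Moves the arm, as the interface text tells. Its arguments: {"type":"object","properties":{"increments":{"type":"array"},"jaw":{"type":"number"}},"required":["increments"]}

```bash
mkdir -p pics
cat > h.py <<'E'
import numpy as np, cv2
from scipy.spatial.transform import Rotation as R
from plant import ctrl
np.set_printoptions(precision=4,suppress=True)
def att(c):
    a=np.array(c["attitude"],float)
    return a if a.shape==(3,3) else R.from_euler('xyz',a,degrees=True).as_matrix()
def ray(c,px):  # px=(row,col)
    m=np.array(c["mtx"]);d=np.array([(px[1]-m[0,2])/m[0,0],(px[0]-m[1,2])/m[1,1]])
    u=d.copy()
    for _ in range(20): u=d/(1+c["k1"]*(u@u))
    v=att(c)@np.array([u[0],-u[1],-1.]);return np.array(c["eye"]),v/np.linalg.norm(v)
def onz(c,px,z):
    e,v=ray(c,px);return e+v*(z-e[2])/v[2]
def proj(c,P):
    q=att(c).T@(np.asarray(P,float)-np.array(c["eye"]));u=np.array([q[0],-q[1]])/-q[2]
    u=u*(1+c["k1"]*(u@u));m=np.array(c["mtx"]);return np.array([m[1,1]*u[1]+m[1,2],m[0,0]*u[0]+m[0,2]])
E
python3 - <<'E'
from h import *
print(ctrl.get_obs(),ctrl.grasp_offset)
ims=[]
for n in("scene","side","wrist"):
    im=ctrl.snapshot(n);cv2.imwrite(f"pics/{n}0.png",im[:,:,::-1]);c=ctrl.calibration(n);print(n,c)
    for t in("press","press_lane","press_bay","press_head","carrier","block","tray","lever","lever_pad","vise","turret"):
        try: print(t,[(np.round(d["pixel"]),round(d["conf"],2)) for d in ctrl.spot_point(t,n)][:4])
        except Exception as e: print(t,e)
E
```

```text
{'clock': 0.0, 'joint_pos': array([ 91.5652,  20.5909,   0.6342,  -0.0199, -70.1363, -16.5098]), 'qvel': array([ 0.0486,  0.0649,  0.0159, -0.065 ,  0.0209, -0.0251]), 'tau': array([ -0.0012, -58.2722,  29.3061,   6.9968,   0.007 ,  -0.0002]), 'tool_pos': array([0.1739, 0.6517, 0.2256]), 'orientation': array([179.9055,  -0.0085, -14.9513]), 'force': array([-0.2151, -0.2307, -0.6566]), 'moment': array([-0.022 ,  0.0107, -0.0459]), 'gripper_force': 0.0, 'opening': 0.08719398561243301} 0.0188
scene {'mtx': array([[436.7822,   0.    , 280.011 ],
       [  0.    , 436.7822, 204.3506],
       [  0.    ,   0.    ,   1.    ]]), 'k1': -0.021667725382664343, 'eye': array([1.2081, 0.3616, 0.7848]), 'attitude': array([ 50.785 ,   0.2419, 112.0233])}
press [(array([280., 225.]), 0.88)]
press_lane [(array([257., 232.]), 0.59), (array([258., 232.]), 0.3)]
press_bay []
press_head [(array([288., 211.]), 0.87)]
carrier [(array([262., 293.]), 0.87)]
block [(array([161., 207.]), 0.95), (array([259., 232.]), 0.73), (array([302., 385.]), 0.65), (array([278., 137.]), 0.63)]
tray []
lever it knows: block, c
[... 924 characters left out ...]
vise
lever_pad [(array([238., 329.]), 0.81), (array([359., 370.]), 0.72), (array([358., 287.]), 0.21)]
vise [(array([361., 369.]), 0.76), (array([237., 368.]), 0.59)]
turret [(array([166., 250.]), 0.86), (array([356., 288.]), 0.27)]
wrist {'mtx': array([[348.7571,   0.    , 281.5836],
       [  0.    , 348.7571, 212.0192],
       [  0.    ,   0.    ,   1.    ]]), 'k1': 0.005719708983402522, 'eye': array([0.2468, 0.6326, 0.3854]), 'attitude': array([ -16.3042,   -0.0585, -104.9752])}
press []
press_lane []
press_bay []
press_head []
carrier []
block []
tray []
lever it knows: block, carrier, lever_pad, press, press_bay, press_head, press_lane, tray, turret, vise
lever_pad []
vise []
turret []
```

View pics/scene0.png

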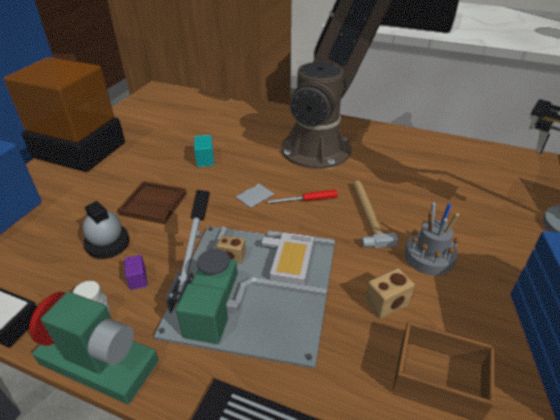

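View pics/side0.png

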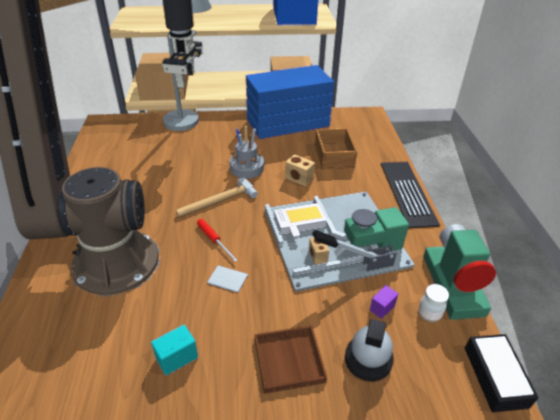

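Scene: beech block in the lane at (248,230); dark tray at (202,155), a lighter look-alike tray at (365,445). Side: block (248,319), dark tray (360,288), carrier (215,302).
Block candidates (scene row,col): turquoise (150,204), purple (271,135), large beech (293,390), small beech in the lane (248,230). I choose the last and will check it in a crop.

Run:
```python
from h import *
cs=ctrl.calibration("scene");cd=ctrl.calibration("side")
def tri(a,b):
    A=[];B=[]
    for c,p in((cs,a),(cd,b)):
        e,v=ray(c,p);M=np.eye(3)-np.outer(v,v);A.append(M);B.append(M@e)
    return np.linalg.solve(sum(A),sum(B))
for n,a,b in(("lane",(257,232),(254,320)),("head",(288,211),(236,363)),("press",(280,225),(254,341)),("carrier",(262,293),(224,299)),("block",(259,232),(254,318)),("pad",(202,200),(238,329)),("vise",(244,109),(361,369)),("turret",(253,428),(166,250))): print(n,tri(a,b))
print("tray",onz(cs,(207,155),0),onz(cd,(361,287),0))
print("bay",onz(cd,(220,298),.012))
a=cv2.imread("pics/scene0.png")[175:375,145:345];b=cv2.imread("pics/side0.png")[180:300,255:425]
cv2.imwrite("pics/c1.png",cv2.resize(a,(600,600),interpolation=2));cv2.imwrite("pics/c2.png",cv2.resize(b,None,fx=4.5,fy=4.5,interpolation=2))
```

```text
lane [ 0.5658 -0.0275  0.0153]
head [ 0.6916 -0.0068  0.0528]
press [ 0.6276 -0.0169  0.0007]
carrier [0.5214 0.112  0.0062]
block [ 0.5638 -0.0256  0.0104]
pad [ 0.5619 -0.1043  0.1572]
vise [ 0.63   -0.3536 -0.0026]
turret [0.3837 0.4104 0.0171]
tray [ 0.4597 -0.3265  0.    ] [ 0.4437 -0.3414  0.    ]
bay [0.5212 0.1209 0.012 ]
```

View pics/c1.png

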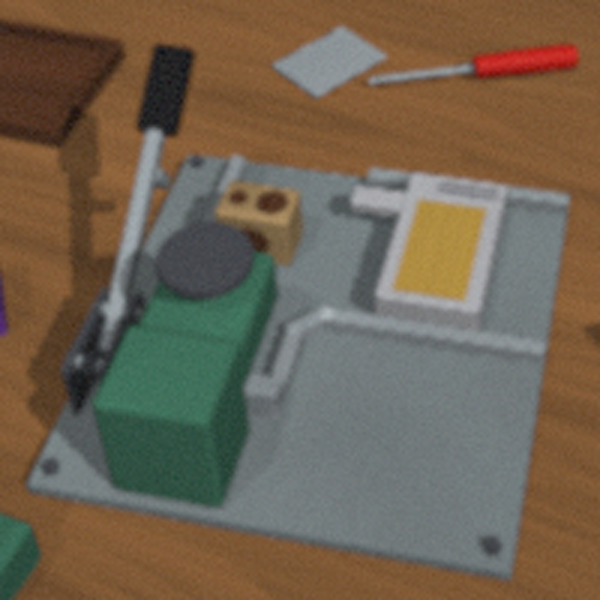

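View pics/c2.png

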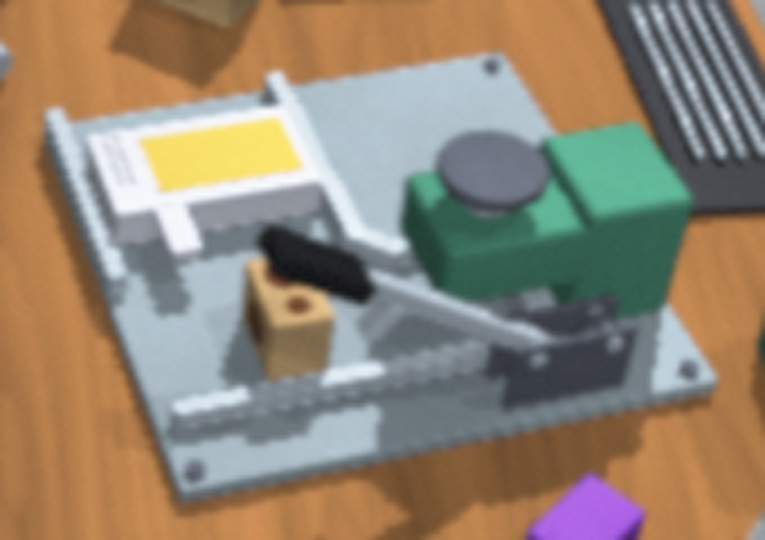

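The crop confirms the small beech block: wood, dark dimples, standing in the lane at crop (220,260). The lever is raised above its right side. Next I fit the press pose.

```bash
cat > fit.py <<'E'
from h import *
from scipy.optimize import least_squares
cs=ctrl.calibration("scene");cd=ctrl.calibration("side")
S=lambda x,y:(y/3+175,x/3+145)
D=lambda x,y:(y/4.5+180,x/4.5+255)
obs=[(cd,(110,40,110),D(548,135)),(cd,(180,40,110),D(640,125)),(cd,(180,-40,110),D(690,200)),(cd,(110,-40,110),D(603,218)),
(cd,(20,-38,100),D(437,247)),(cd,(20,38,100),D(405,180)),(cd,(-150,-49,26),D(172,406)),(cd,(2,235,26),D(278,75)),(cd,(-146,235,26),D(55,112)),
(cs,(180,-40,110),S(97,408)),(cs,(180,40,110),S(213,422)),(cs,(110,40,110),S(247,330)),
(cd,(0,0,0),(254,341)),(cs,(0,0,0),(280,225)),(cs,(75,0,52),(288,211)),(cd,(75,0,52),(236,363)),(cd,(-72,140,12),(220,298)),(cs,(-60,0,12),(257,232)),(cd,(-60,0,12),(254,320))]
def W(p,q): 
    c,s=np.cos(p[2]),np.sin(p[2]);q=np.array(q)/1000
    return np.array([p[0]+c*q[0]-s*q[1],p[1]+s*q[0]+c*q[1],q[2]])
def res(p): return np.concatenate([proj(c,W(p,q))-o for c,q,o in obs])
r=least_squares(res,[.6276,-.0169,.17],loss="soft_l1");P=r.x
if __name__=="__main__":
    print(P,np.degrees(P[2]));print(res(P).reshape(-1,2).round(1).tolist())
    T=lambda w:(np.array([[np.cos(P[2]),np.sin(P[2])],[-np.sin(P[2]),np.cos(P[2])]])@(w[:2]-P[:2])*1000).round(1)
    print("block top corners/press",[T(onz(cd,D(*q),.062)) for q in((250,262),(265,310),(332,318),(325,290))])
    print("scene block",[T(onz(cs,S(*q),.062)) for q in((218,203),(228,183),(300,190),(292,222))])
    print("carrier",[T(onz(cd,D(*q),.042)) for q in((92,135),(275,107),(322,182),(118,212),(197,250))])
    print("carrier s",[T(onz(cs,S(*q),.042)) for q in((412,175),(503,187),(478,312),(378,300))])
    # tray edges via mask
    for n,c in(("scene",cs),("side",cd)):
        ctrl.snapshot(n)
        for t in ctrl.trace("tray",n)[:3]: print(n,t["bbox"],t["conf"])
    for q in((-60,0,62),(-82,0,62),(-85,180,12),(-190,0,20),(-110,-75,63)): print(q,W(P,q))
E
python3 fit.py
```

```text
[ 0.6228 -0.0164  0.1989] 11.396465382199986
[[-1.1, -2.7], [-3.1, -0.6], [-1.4, 1.9], [-0.7, -2.1], [1.3, 3.0], [-2.3, -0.9], [0.8, 0.8], [-0.5, -4.1], [-0.8, 0.3], [-2.2, -3.1], [-0.4, -1.3], [1.6, -2.2], [-0.1, -2.1], [-0.9, 0.8], [1.2, 3.0], [-0.2, 2.7], [3.1, 1.6], [0.3, 0.2], [1.1, -0.7]]
block top corners/press [array([-81.2,  22.4]), array([-85.9, -18.5]), array([-49.8, -35.4]), array([-45.6, -12.3])]
scene block [array([-54.2, -30.1]), array([-77.7, -29. ]), array([-80.3,  29.9]), array([-44.3,  32.6])]
carrier [array([-135.3,  183.7]), array([ -7.8, 179. ]), array([-3.8, 99.3]), array([-139.7,  107. ]), array([-101.9,   60.5])]
carrier s [array([-134.7,  110.7]), array([-133.9,  186.7]), array([  2.8, 185.6]), array([  4.6, 110.3])]
scene [121.3, 183.6, 187.2, 223.0] 0.63
side [253.6, 323.8, 324.5, 393.3] 0.94
(-60, 0, 62) [ 0.564  -0.0282  0.062 ]
(-82, 0, 62) [ 0.5424 -0.0326  0.062 ]
(-85, 180, 12) [0.5039 0.1433 0.012 ]
(-190, 0, 20) [ 0.4365 -0.0539  0.02  ]
(-110, -75, 63) [ 0.5298 -0.1116  0.063 ]
```

Emit:
{"name": "send_rows", "arguments": {"increments": [[[0.2,-0.3,0.4,0],[0.4,-0.6,0.5,0.1],[0.6,-0.9,0.5,0.2],[0.7,-1,0.5,0.3],[0.7,-1,0.5,0.3]]]}}

```text
clock: 2.48
tool_pos: [0.3155, 0.4499, 0.3281]
orientation: [-179.9, -0.1, 10.8]
force: [-0.8, 1.1, -0.4]
opening: 0.0873
gripper_force: 0.0
```

```bash
python3 -c "
from h import *
print(ctrl.get_obs()['joint_pos'])"
```

```text
[ 75.3972   5.6831  -5.6854   0.0159 -78.503   25.4324]
```

Emit:
{"name": "send_rows", "arguments": {"increments": [[[0.2,-0.3,0.1,0.1],[0.4,-0.6,0.2,0.2],[0.6,-0.9,0.3,0.3],[0.6,-1,0.3,0.4],[0.6,-1,0.3,0.5],[0.6,-1,0.3,0.6],[0.6,-1,0.3,0.7],[0.6,-1,0.3,0.8],[0.6,-1,0.3,0.9]]]}}

```text
clock: 3.6
tool_pos: [0.4341, 0.2525, 0.3863]
orientation: [-180.0, 0.0, 88.4]
force: [-0.5, -0.1, -0.3]
opening: 0.0876
gripper_force: 0.0
```

```bash
python3 -c "
from h import *
print(ctrl.get_obs()['joint_pos'])"
```

```text
[ 52.6384   0.1939  -4.2592  -0.0086 -85.5632 125.7637]
```

Emit:
{"name": "send_rows", "arguments": {"increments": [[[0.2,-0.3,-0.1,0.03],[0.4,-0.6,-0.1,0.06],[0.5,-0.9,-0.1,0.1],[0.5,-1,-0.1,0.1],[0.5,-1,-0.1,0.1]]]}}

```text
clock: 4.22
tool_pos: [0.5346, 0.05, 0.3661]
orientation: [-180.0, 0.0, 96.5]
force: [-0.1, -0.4, 0.0]
opening: 0.088
gripper_force: 0.0
```

Emit:
{"name": "send_rows", "arguments": {"increments": [[[0,-0.2,0,0],[0,-0.3,0,0],[0,-0.3,0,0],[0,-0.3,0,0]]]}}

```text
clock: 4.72
tool_pos: [0.5342, -0.0072, 0.3665]
orientation: [180.0, -0.0, 96.8]
force: [-0.1, 0.7, -0.5]
opening: 0.0876
gripper_force: 0.0
```

Run:
```python
from h import *
o=ctrl.get_obs();print(o['joint_pos'],o['tool_pos'],o['orientation'])
c=ctrl.calibration("wrist");im=ctrl.snapshot("wrist");print(c)
np.save("wc.npy",c,allow_pickle=True);cv2.imwrite("pics/w1.png",cv2.resize(im[:,:,::-1],(800,600)))
for t in("press","press_lane","press_bay","press_head","carrier","block","lever_pad"):
    print(t,[(np.round(d["pixel"],1),round(d["conf"],2)) for d in ctrl.spot_point(t,"wrist")][:3])
```

```text
[ 20.2636   3.6405  -3.1209  -0.0129 -83.2287 166.5174] [ 0.5342 -0.0072  0.3665] [179.9934  -0.0148  96.7795]
{'mtx': array([[348.7571,   0.    , 281.5836],
       [  0.    , 348.7571, 212.0192],
       [  0.    ,   0.    ,   1.    ]]), 'k1': 0.005719708983402522, 'eye': array([0.5247, 0.068 , 0.5254]), 'attitude': array([-16.3116,   0.0388,   6.7457])}
press [(array([173.8, 340.3]), 0.56)]
press_lane [(array([179.7, 303.1]), 0.7)]
press_bay []
press_head []
carrier [(array([ 75.5, 286.2]), 0.7), (array([180.7, 298. ]), 0.67)]
block [(array([180.4, 299.3]), 0.96), (array([296.4, 365.4]), 0.44)]
lever_pad [(array([267.3, 298.6]), 0.83)]
```

View pics/w1.png

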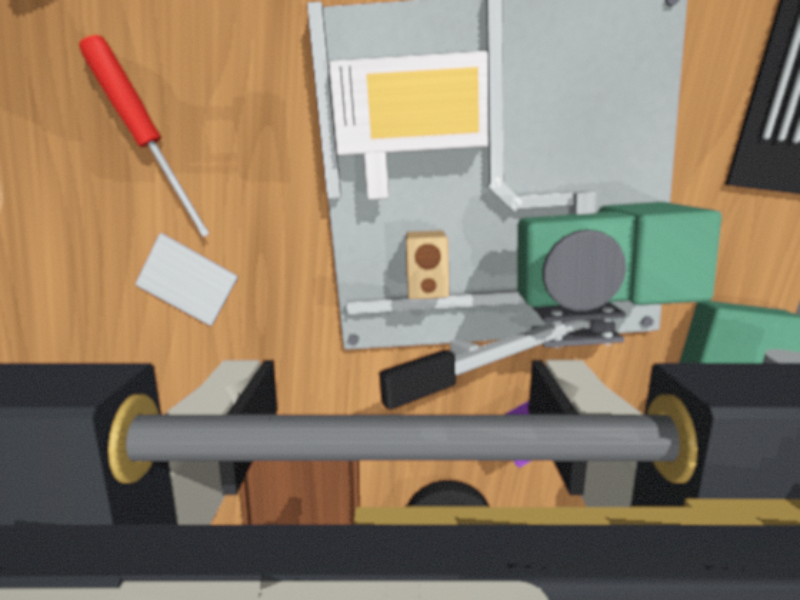

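```bash
cat > fit2.py <<'E'
import fit
from fit import *
cw=np.load("wc.npy",allow_pickle=True).item()
w=lambda x,y:((y-.5)*.7,(x-.5)*.7)
ow=[(cw,(-150,-43,26),w(345,303)),(cw,(-150,-55,26),w(349,315)),(cw,(20,38,100),w(520,220)),(cw,(20,-38,100),w(522,307)),(cw,(180,40,110),w(718,212)),(cw,(180,-40,110),w(718,300)),(cw,(60,0,130),w(585,270))]
def res2(p): return np.concatenate([proj(c,W(p,q))-o for c,q,o in ow]+[.3*(proj(c,W(p,q))-o) for c,q,o in obs])
P=least_squares(res2,fit.P,loss="soft_l1").x
T=lambda v:(np.array([[np.cos(P[2]),np.sin(P[2])],[-np.sin(P[2]),np.cos(P[2])]])@(v[:2]-P[:2])*1000).round(1)
if __name__=="__main__":
    print(P,np.degrees(P[2]));print(res2(P).reshape(-1,2).round(1).tolist()[:7])
    print("block top",[T(onz(cw,w(*q),.062)) for q in((406,232),(445,232),(448,297),(409,298))])
    print("carrier top",[T(onz(cw,w(*q),.042)) for q in((331,60),(486,52),(487,146),(337,153),(387,197))])
    for q in((-60,0,62),(-82,0,62),(-85,200,12),(-190,0,20),(-110,-75,63)): print(q,W(P,q))
    cd=ctrl.calibration("side");cs=ctrl.calibration("scene")
    import numpy as np
    print("tray rim",[onz(cd,q,.022)[:2] for q in((333,256),(329,310),(384,325),(392,260))])
E
python3 fit2.py
```

```text
[ 0.6208 -0.0135  0.1921] 11.00613147604448
[[0.3, 0.1], [-0.5, -1.8], [1.6, 3.1], [0.6, 2.1], [-3.7, 3.7], [0.2, -3.2], [0.2, -1.5]]
block top [array([-81. ,  31.8]), array([-44.9,  29.2]), array([-45.2, -33.7]), array([-82.8, -32. ])]
carrier top [array([-136.2,  185.4]), array([  0.5, 181.6]), array([ -0.7, 102.7]), array([-139.7,  106.9]), array([-96.8,  63.5])]
(-60, 0, 62) [ 0.5619 -0.0249  0.062 ]
(-82, 0, 62) [ 0.5403 -0.0291  0.062 ]
(-85, 200, 12) [0.4992 0.1666 0.012 ]
(-190, 0, 20) [ 0.4343 -0.0498  0.02  ]
(-110, -75, 63) [ 0.5272 -0.1081  0.063 ]
tray rim [array([ 0.3765, -0.2761]), array([ 0.5042, -0.2745]), array([ 0.5178, -0.4158]), array([ 0.3781, -0.4231])]
```

The wrist view shows the block at (427,265), the carrier at (410,105) and the lever pad at (417,378), all clear. I descend with the front finger ahead of the block; closing will drag the block back, clear of the head.

Emit:
{"name": "send_rows", "arguments": {"increments": [[[0.02,-0.1,-0.3,0],[0.025,-0.11,-0.6,0],[0.025,-0.11,-0.9,0],[0.025,-0.11,-1,0],[0.025,-0.11,-1,0]]], "jaw": 1}}

```text
clock: 5.75
tool_pos: [0.5381, -0.0301, 0.165]
orientation: [-179.8, 0.0, 96.8]
force: [-0.6, 0.0, 1.1]
opening: 0.0877
gripper_force: 0.0
```

Emit:
{"name": "send_rows", "arguments": {"increments": [[[0,0,-0.2,0],[0,0,-0.35,0],[0,0,-0.5,0],[0,0,-0.6,0],[0,0,-0.64,0],[0,0,-0.64,0],[0,0,-0.64,0]]]}}

```text
clock: 6.62
tool_pos: [0.54, -0.0296, 0.0398]
orientation: [179.9, -0.0, 96.8]
force: [0.4, -0.2, 0.5]
opening: 0.0876
gripper_force: 0.0
```

Emit:
{"name": "send_rows", "arguments": {"increments": [[[0,0,0,0],[0,0,0,0],[0,0,0,0],[0,0,0,0],[0,0,0,0],[0,0,0,0],[0,0,0,0],[0,0,0,0]]], "jaw": 0}}

```text
clock: 7.62
tool_pos: [0.5391, -0.0298, 0.0386]
orientation: [180.0, -0.0, 96.8]
force: [1.1, 0.4, 1.4]
opening: 0.0395
gripper_force: 30.0
```

Emit:
{"name": "send_rows", "arguments": {"increments": [[[0,0,0.2,0],[0,0,0.45,0],[0,0,0.7,0],[0,0,0.95,0],[0,0,1,0],[-0.1,-0.2,1,-0.1],[-0.2,-0.5,1,-0.2],[-0.3,-0.8,1,-0.3],[-0.4,-1,1,-0.4],[-0.48,-1,1,-0.5],[-0.48,-1,1,-0.5]]]}}

```text
clock: 9.0
tool_pos: [0.4411, -0.2301, 0.2373]
orientation: [-179.8, 0.0, 53.7]
force: [-1.1, 0.1, -1.2]
opening: 0.0401
gripper_force: 30.0
```

Emit:
{"name": "send_rows", "arguments": {"increments": [[[0,-0.2,0,-0.1],[0,-0.45,0,-0.2],[0,-0.59,0,-0.3],[0,-0.59,0,-0.4],[0,-0.59,-0.1,-0.5],[0,-0.59,-0.3,-0.5],[0,-0.59,-0.5,-0.5],[0,-0.59,-0.6,-0.5],[0,-0.59,-0.6,-0.5]]]}}

```text
clock: 10.12
tool_pos: [0.4421, -0.3467, 0.1162]
orientation: [-179.8, 0.2, 11.0]
force: [-0.5, 0.7, -0.7]
opening: 0.0401
gripper_force: 30.0
```

Run:
```python
from h import *
o=ctrl.get_obs();print(o['tool_pos'],o['opening'],o['joint_pos'])
im=ctrl.snapshot("side")
for d in ctrl.spot_point("block","side"):print("b",d,onz(ctrl.calibration("side"),d["pixel"],o['tool_pos'][2]-.027))
for d in ctrl.spot_point("tray","side"):print("t",d,onz(ctrl.calibration("side"),d["pixel"],0))
cv2.imwrite("pics/s2.png",cv2.resize(im[250:420,180:400,::-1],None,fx=3.5,fy=3.5))
```

```text
[ 0.4421 -0.3467  0.1162] 0.0400752529693959 [-18.1633  15.7541 -21.9481  -0.0295 -52.5902 119.1942]
b {'pixel': [353.3, 174.6], 'conf': 0.79} [ 0.2039 -0.3596  0.0892]
b {'pixel': [308.6, 379.7], 'conf': 0.59} [ 0.6609 -0.278   0.0892]
b {'pixel': [342.9, 288.0], 'conf': 0.49} [ 0.4427 -0.3516  0.0892]
t {'pixel': [357.3, 287.7], 'conf': 0.79} [ 0.4462 -0.3321  0.    ]
```

View pics/s2.png

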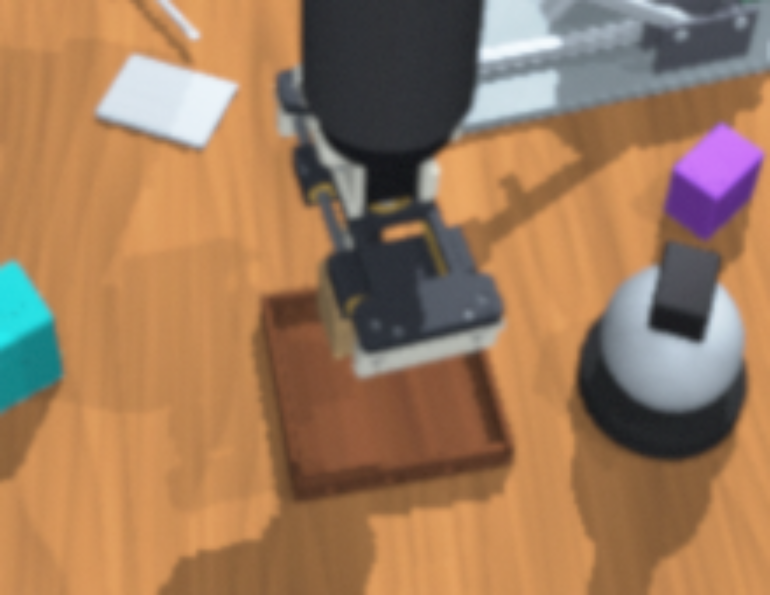

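The picture shows the gripped block over the dark tray (centre near crop (387,373)) with the gripper clear of the vise. I lower and release it.

Emit:
{"name": "send_rows", "arguments": {"increments": [[[0.01,0.03,-0.1,0],[0.01,0.03,-0.2,0],[0.01,0.03,-0.3,0],[0.01,0.03,-0.36,0],[0.01,0.03,-0.4,0],[0.01,0.03,-0.41,0],[0.01,0.03,-0.41,0],[0.01,0.03,-0.41,0]]]}}

```text
clock: 11.28
tool_pos: [0.4454, -0.342, 0.0371]
orientation: [180.0, -0.0, 10.8]
force: [0.6, -0.7, -0.8]
opening: 0.04
gripper_force: 30.0
```

Emit:
{"name": "send_rows", "arguments": {"increments": [[[0,0,0,0],[0,0,0,0],[0,0,0,0],[0,0,0,0],[0,0,0.05,0],[0,0,0.15,0],[0,0,0.4,0],[0,0,0.7,0],[0,0,1,0],[0,0,1,0]]], "jaw": 0.65}}

```text
clock: 12.52
tool_pos: [0.4474, -0.3432, 0.2432]
orientation: [179.6, -0.5, 10.9]
force: [0.4, -0.1, -1.5]
opening: 0.0571
gripper_force: 0.0
```

Emit:
{"name": "send_rows", "arguments": {"increments": [[[0,0.2,0.1,0.1],[0.05,0.5,0.1,0.2],[0.1,0.8,0.1,0.3],[0.1,1,0.1,0.4],[0.1,1,0.1,0.5],[0.1,1,0.1,0.5]]], "jaw": 0.5}}

```text
clock: 13.28
tool_pos: [0.4648, -0.1413, 0.2567]
orientation: [-180.0, -0.0, 53.8]
force: [0.1, -0.1, -0.5]
opening: 0.0439
gripper_force: 0.0
```

Emit:
{"name": "send_rows", "arguments": {"increments": [[[0,0.3,0,0.1],[0.05,0.6,0,0.2],[0.1,0.9,0,0.3],[0.14,1,0,0.4],[0.14,1,0,0.5],[0.14,1,0,0.55],[0.14,1,0,0.55]]]}}

```text
clock: 14.15
tool_pos: [0.493, 0.0576, 0.2563]
orientation: [-180.0, 0.0, 100.8]
force: [0.8, 0.0, 0.4]
opening: 0.0437
gripper_force: 0.0
```

Emit:
{"name": "send_rows", "arguments": {"increments": [[[0,0.3,0,0],[0,0.6,0,0],[0,0.62,0,0],[0,0.62,-0.2,0],[0,0.62,-0.5,0],[0,0.62,-0.8,0],[0,0.62,-0.8,0]]]}}

```text
clock: 15.02
tool_pos: [0.4905, 0.1792, 0.0931]
orientation: [-179.5, 0.2, 100.8]
force: [-0.2, -0.1, 1.1]
opening: 0.0442
gripper_force: 0.0
```

Run:
```python
from h import *
import fit2
from fit2 import T,W,P
o=ctrl.get_obs();print(o['tool_pos'],o['orientation'],o['opening'],T(o['tool_pos']))
ctrl.snapshot("side");im=ctrl.snapshot("wrist");c=ctrl.calibration("side")
for d in ctrl.spot_point("block","side"):print("b",d,onz(c,d["pixel"],.006))
for d in ctrl.trace("block","side"):print("b",d["bbox"],d["conf"])
for d in ctrl.spot_point("tray","side"):print("t",d,onz(c,d["pixel"],0))
s=ctrl.snapshot("side")[190:420,215:435]
cv2.imwrite("pics/s3.png",np.hstack([cv2.resize(s,(400,418)),cv2.resize(im,(400,418))])[:,:,::-1])
```

```text
[0.4905 0.1792 0.0931] [-179.5295    0.2403  100.8415] 0.0441867989308206 [-91.2 214. ]
b {'pixel': [356.4, 176.3], 'conf': 0.8} [ 0.1925 -0.3152  0.006 ]
b {'pixel': [310.0, 382.4], 'conf': 0.63} [ 0.6954 -0.222   0.006 ]
b {'pixel': [180.0, 300.6], 'conf': 0.58} [0.554  0.3271 0.006 ]
b [146.0, 323.0, 198.8, 371.9] 0.93
b [366.7, 287.1, 398.3, 316.2] 0.84
b [288.0, 166.4, 314.0, 185.0] 0.64
b [272.5, 342.3, 303.0, 369.5] 0.55
t {'pixel': [361.3, 290.8], 'conf': 0.64} [ 0.4523 -0.3428  0.    ]
```

View pics/s3.png

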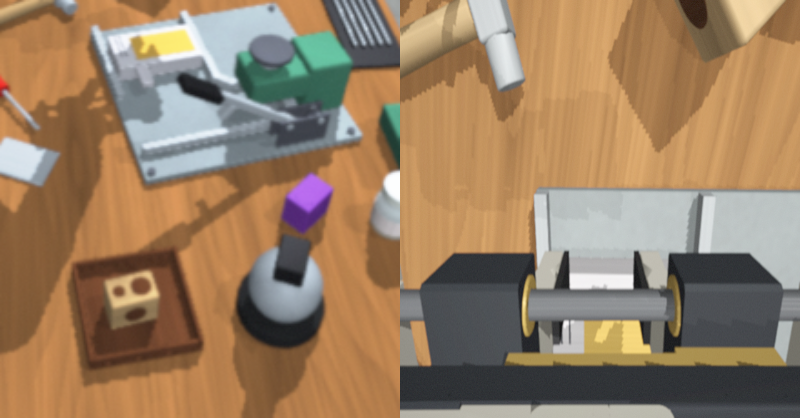

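The block stands in the dark tray near its middle (crop (132,300)), and the lane is empty. Next I lower left of the carrier and push it sideways.

Emit:
{"name": "send_rows", "arguments": {"increments": [[[0.03,0.02,-0.15,0],[0.03,0.02,-0.28,0],[0.03,0.02,-0.34,0],[0.03,0.02,-0.35,0],[0.03,0.02,-0.35,0]]]}}

```text
clock: 15.95
tool_pos: [0.4996, 0.1866, 0.0275]
orientation: [179.9, -0.0, 101.1]
force: [0.4, -0.8, -0.2]
opening: 0.0439
gripper_force: 0.0
```

Emit:
{"name": "send_rows", "arguments": {"increments": [[[0.01,-0.05,0,0],[0.02,-0.1,0,0],[0.03,-0.15,0,0],[0.039,-0.2,0,0],[0.058,-0.3,0,0],[0.078,-0.4,0,0],[0.097,-0.5,0,0],[0.107,-0.55,0,0],[0.117,-0.6,0,0],[0.117,-0.6,0,0]]]}}

```text
clock: 17.2
tool_pos: [0.5223, 0.0652, 0.0265]
orientation: [-180.0, 0.0, 101.0]
force: [-0.3, 0.3, -0.2]
opening: 0.0437
gripper_force: 0.0
```

Run:
```python
from h import *
from fit2 import T
o=ctrl.get_obs();print(T(o['tool_pos']),o['tool_pos'],o['force'])
c=ctrl.calibration("side");ctrl.snapshot("side")
for d in ctrl.spot_point("carrier","side"):print(d,T(onz(c,d["pixel"],.012)))
```

```text
[-81.7  96.1] [0.5223 0.0652 0.0265] [-0.3068  0.2753 -0.1803]
{'pixel': [242.4, 310.3], 'conf': 0.89} [-66.9  50.4]
```

Emit:
{"name": "send_rows", "arguments": {"increments": [[[0.01,-0.05,0,0],[0.02,-0.1,0,0],[0.03,-0.15,0,0],[0.036,-0.19,0,0],[0.042,-0.22,0,0],[0.044,-0.23,0,0],[0.044,-0.23,0,0]]]}}

```text
clock: 18.18
tool_pos: [0.5312, 0.0197, 0.0266]
orientation: [-180.0, 0.0, 101.1]
force: [-1.1, 0.4, -0.3]
opening: 0.0434
gripper_force: 0.0
```

Run:
```python
from h import *
from fit2 import T
o=ctrl.get_obs();print(T(o['tool_pos']),o['tool_pos'],o['force'])
c=ctrl.calibration("side");ctrl.snapshot("side")
for d in ctrl.spot_point("carrier","side"):print(d,T(onz(c,d["pixel"],.012)))
```

```text
[-81.6  49.6] [0.5312 0.0197 0.0266] [-1.095   0.3962 -0.309 ]
{'pixel': [255.4, 313.6], 'conf': 0.69} [-74.4  -0.6]
```

Emit:
{"name": "send_rows", "arguments": {"increments": [[[0.002,-0.01,0,0],[0.004,-0.02,0,0],[0.004,-0.02,0,0]]]}}

```text
clock: 18.65
tool_pos: [0.5325, 0.0186, 0.0268]
orientation: [179.9, -0.2, 101.0]
force: [-4.0, 17.2, 1.8]
opening: 0.0436
gripper_force: 8.6
```

Emit:
{"name": "send_rows", "arguments": {"increments": [[[0.002,-0.01,0,0],[0.002,-0.01,0,0],[0.002,-0.01,0,0]]]}}

```text
clock: 19.02
tool_pos: [0.5326, 0.0184, 0.0268]
orientation: [179.8, -0.3, 101.0]
force: [-8.7, 28.4, 5.9]
opening: 0.0438
gripper_force: 14.8
```

Emit:
{"name": "send_rows", "arguments": {"increments": [[[-0.01,0.05,0,0],[-0.02,0.08,0.1,0],[-0.02,0.08,0.3,-0.02],[-0.15,0.05,0.4,-0.047],[-0.35,0.03,0.4,-0.047],[-0.5,0,0.4,-0.047],[-0.54,-0.15,0.4,-0.047],[-0.54,-0.32,0.4,-0.047],[-0.54,-0.32,0.3,-0.047],[-0.54,-0.32,0.1,-0.047],[-0.54,-0.32,0,-0.047],[-0.54,-0.32,0,-0.047]]]}}

```text
clock: 20.52
tool_pos: [0.4232, -0.0505, 0.0255]
orientation: [-179.8, 0.1, 97.0]
force: [0.4, 0.4, 1.1]
opening: 0.0435
gripper_force: 0.0
```

Run:
```python
from h import *
from fit2 import T
o=ctrl.get_obs();print(T(o['tool_pos']),o['tool_pos'],o['force'],o['joint_pos'])
c=ctrl.calibration("side");ctrl.snapshot("side")
for d in ctrl.spot_point("carrier","side"):print(d,T(onz(c,d["pixel"],.012)))
```

```text
[-201.     1.4] [ 0.4232 -0.0505  0.0255] [0.3501 0.37   1.0709] [ 19.9556  11.7588 -44.2267   0.0185 -34.2264 167.0697]
{'pixel': [254.5, 316.5], 'conf': 0.84} [-65.5   0.6]
{'pixel': [239.2, 365.4], 'conf': 0.73} [91.9 21.2]
```

Emit:
{"name": "send_rows", "arguments": {"increments": [[[0.05,0.01,0,0],[0.1,0.02,0,0],[0.15,0.03,0,0],[0.2,0.04,0,0],[0.25,0.05,0,0],[0.3,0.06,0,0],[0.35,0.07,0,0],[0.4,0.08,0,0],[0.43,0.085,0,0],[0.43,0.085,0,0]]]}}

```text
clock: 21.88
tool_pos: [0.5093, -0.0333, 0.026]
orientation: [-179.8, 0.0, 97.0]
force: [-4.2, -0.5, -0.4]
opening: 0.0436
gripper_force: 2.2
```

Run:
```python
from h import *
from fit2 import T
o=ctrl.get_obs();print(T(o['tool_pos']),o['tool_pos'],o['force'],o['joint_pos'])
c=ctrl.calibration("side");ctrl.snapshot("side")
for d in ctrl.spot_point("carrier","side"):print(d,T(onz(c,d["pixel"],.012)))
```

```text
[-113.3    1.8] [ 0.5093 -0.0333  0.026 ] [-4.1594 -0.4503 -0.3771] [ 18.3158  18.3547 -33.7146  -0.0308 -38.1318 168.7123]
```

Emit:
{"name": "send_rows", "arguments": {"increments": [[[0.02,0.004,0,0],[0.04,0.008,0,0],[0.05,0.01,0,0],[0.05,0.01,0,0]]]}}

```text
clock: 22.48
tool_pos: [0.5209, -0.0307, 0.0266]
orientation: [180.0, -0.0, 97.0]
force: [-1.7, -0.5, -2.4]
opening: 0.0439
gripper_force: 1.1
```

Emit:
{"name": "send_rows", "arguments": {"increments": [[[0.01,0.002,0,0],[0.02,0.004,0,0],[0.02,0.004,0,0]]]}}

```text
clock: 22.85
tool_pos: [0.5243, -0.0301, 0.0266]
orientation: [-180.0, 0.0, 97.0]
force: [-4.4, 0.4, -1.0]
opening: 0.044
gripper_force: 1.9
```

Emit:
{"name": "send_rows", "arguments": {"increments": [[[0.01,0.002,0,0],[0.02,0.004,0,0],[0.02,0.004,0,0]]]}}

```text
clock: 23.22
tool_pos: [0.5287, -0.0292, 0.0266]
orientation: [180.0, -0.0, 97.0]
force: [-3.4, -0.6, -1.5]
opening: 0.0438
gripper_force: 1.5
```

Emit:
{"name": "send_rows", "arguments": {"increments": [[[0.01,0.002,0,0],[0.02,0.004,0,0],[0.02,0.004,0,0]]]}}

```text
clock: 23.6
tool_pos: [0.5291, -0.0292, 0.0264]
orientation: [-179.7, 0.0, 97.0]
force: [-15.2, 0.0, 10.2]
opening: 0.0437
gripper_force: 7.4
```

Emit:
{"name": "send_rows", "arguments": {"increments": [[[-0.05,-0.01,0,0],[-0.15,-0.03,0.05,0],[-0.15,-0.03,0.3,0],[-0.15,-0.03,0.6,0],[-0.15,-0.03,0.9,0],[-0.15,-0.03,1,0],[0,-0.2,1,0],[0.115,-0.38,1,0],[0.115,-0.38,1,0]]], "jaw": 0.5}}

```text
clock: 24.72
tool_pos: [0.5539, -0.0921, 0.2255]
orientation: [179.8, 1.4, 95.8]
force: [-1.1, 0.3, 0.1]
opening: 0.0439
gripper_force: 0.0
```

Run:
```python
from h import *
from fit2 import T
o=ctrl.get_obs();print(T(o['tool_pos']),o['tool_pos'],o['force'],o['joint_pos'])
c=ctrl.calibration("side");s=ctrl.snapshot("side");w=ctrl.snapshot("scene")
for d in ctrl.spot_point("carrier","side"):print(d,T(onz(c,d["pixel"],.012)))
for d in ctrl.spot_point("carrier","scene"):print(d,T(onz(ctrl.calibration("scene"),d["pixel"],.012)))
cv2.imwrite("pics/s4.png",np.hstack([cv2.resize(s[180:300,255:415],(400,300)),cv2.resize(w[190:340,150:350],(400,300))])[:,:,::-1])
```

```text
[-80.7 -64.4] [ 0.5539 -0.0921  0.2255] [-1.07    0.2793  0.0975] [ 11.5414   9.6171 -15.0275   1.5632 -65.3343 173.5967]
{'pixel': [362.7, 285.7], 'conf': 0.63} [-242.8 -298.2]
{'pixel': [250.4, 341.5], 'conf': 0.58} [ 8.  -2.8]
{'pixel': [281.6, 224.1], 'conf': 0.78} [19.3 -0.8]
```

View pics/s4.png

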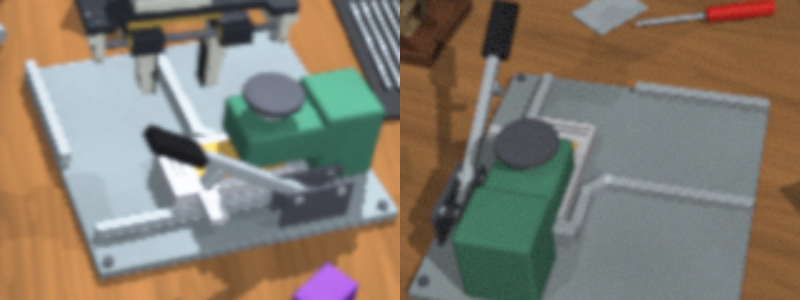

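The carrier sits under the head against the stop (crop left (190,190)), wing in place and lever still up. Joint 6 is near its limit, so I turn back, shut the jaws and press the pad.

Emit:
{"name": "send_rows", "arguments": {"increments": [[[0,0,0,-0.1],[0,0,0,-0.2],[0,0,0,-0.3],[0,0,0,-0.3],[0,0,0,-0.3],[0,0,0,-0.3]]], "jaw": 0}}

```text
clock: 25.68
tool_pos: [0.5525, -0.0909, 0.2262]
orientation: [179.8, 1.3, 70.2]
force: [-0.4, -0.2, -0.1]
opening: 0.0007
gripper_force: 0.0
```

Run:
```python
from h import *
from fit2 import T,W,P
o=ctrl.get_obs();print(T(o['tool_pos']),o['tool_pos'],o['orientation'],o['opening'],o['joint_pos'])
for a in(.6,.5,.4,.3,.2,.1,0,-.02): 
    q=(60-170*np.cos(a)+8*np.sin(-a)*-1*-1,-76,55+170*np.sin(a)+8*np.cos(a));print(a,np.round(q),(W(P,q)-o['tool_pos'])/.2)
```

```text
[-81.8 -62.9] [ 0.5525 -0.0909  0.2262] [179.831   1.339  70.201] 0.0006696679536793133 [ 11.5742   9.8278 -14.5759   1.3462 -66.1551 148.0786]
0.6 [-85. -76. 158.] [-0.0024 -0.0671 -0.343 ]
0.5 [-93. -76. 144.] [-0.0426 -0.075  -0.4134]
0.4 [-100.  -76.  129.] [-0.0754 -0.0813 -0.4881]
0.3 [-105.  -76.  113.] [-0.1003 -0.0862 -0.5666]
0.2 [-108.  -76.   97.] [-0.1171 -0.0895 -0.6479]
0.1 [-110.  -76.   80.] [-0.1257 -0.0911 -0.7313]
0 [-110.  -76.   63.] [-0.126  -0.0912 -0.816 ]
-0.02 [-110.  -76.   60.] [-0.125 -0.091 -0.833]
```

Emit:
{"name": "send_rows", "arguments": {"increments": [[[0,-0.07,0,0],[0,-0.07,-0.15,0],[0,-0.07,-0.25,0],[0,-0.07,-0.25,0]]]}}

```text
clock: 26.18
tool_pos: [0.5527, -0.1057, 0.1755]
orientation: [179.9, 1.4, 70.1]
force: [0.8, 0.0, 1.5]
opening: 0.0001
gripper_force: 0.0
```

Emit:
{"name": "send_rows", "arguments": {"increments": [[[0,0,-0.08,0],[-0.02,-0.003,-0.12,0],[-0.04,-0.005,-0.165,0],[-0.06,-0.008,-0.2,0],[-0.075,-0.01,-0.24,0],[-0.09,-0.013,-0.28,0],[-0.1,-0.016,-0.317,0],[-0.11,-0.018,-0.36,0],[-0.117,-0.02,-0.4,0]]]}}

```text
clock: 27.3
tool_pos: [0.5293, -0.1091, 0.096]
orientation: [179.8, 1.3, 70.1]
force: [-0.6, -0.3, 1.0]
opening: 0.0007
gripper_force: 0.5
```

Emit:
{"name": "send_rows", "arguments": {"increments": [[[-0.004,0,-0.04,0],[-0.008,0,-0.08,0],[-0.009,0,-0.11,0],[-0.009,0,-0.14,0],[-0.009,0,-0.14,0]]]}}

```text
clock: 27.92
tool_pos: [0.5271, -0.109, 0.0676]
orientation: [179.9, 1.4, 70.1]
force: [-0.1, 0.6, -0.3]
opening: 0.0006
gripper_force: 0.0
```

Run:
```python
from h import *
s=ctrl.snapshot("side");w=ctrl.snapshot("scene")
cv2.imwrite("pics/s5.png",np.hstack([cv2.resize(s[180:300,255:415],(400,300)),cv2.resize(w[170:320,150:350],(400,300))])[:,:,::-1])
```

```text
(no output)
```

View pics/s5.png

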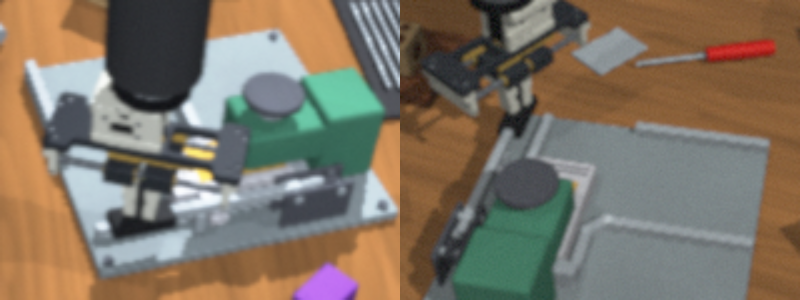

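The lever is level under the fingers (crop left (150,215)), so the detent has probably taken it. I press a little further to be sure, then retreat upward.

Emit:
{"name": "send_rows", "arguments": {"increments": [[[0,0,-0.015,0],[0,0,-0.025,0],[0,0,-0.025,0],[0,0,-0.025,0]]]}}

```text
clock: 28.52
tool_pos: [0.5275, -0.109, 0.0634]
orientation: [179.8, 1.3, 70.1]
force: [-1.3, 1.0, 5.2]
opening: 0.0004
gripper_force: 2.3
```

Emit:
{"name": "send_rows", "arguments": {"increments": [[[0,0,0.05,0],[0,0,0.2,0],[0,0,0.5,0],[0,0,0.8,0],[0,0,0.9,0],[0,0,0.9,0],[0,0,0.9,0]]]}}

```text
clock: 29.4
tool_pos: [0.5268, -0.1089, 0.2423]
orientation: [179.9, 1.4, 70.1]
force: [-0.3, -1.0, -0.7]
opening: 0.0005
gripper_force: 0.0
```

Run:
```python
from h import *
from fit2 import T
s=ctrl.snapshot("side");w=ctrl.snapshot("scene");c=ctrl.calibration("side")
for d in ctrl.spot_point("carrier","side"):print(d,T(onz(c,d["pixel"],.012)))
cv2.imwrite("pics/s6.png",np.hstack([cv2.resize(s[190:420,215:435],(400,418)),cv2.resize(w[150:320,130:350],(400,309))[:300].__class__ and cv2.resize(w[150:320,130:350],(400,418))])[:,:,::-1])
```

```text
{'pixel': [251.8, 342.1], 'conf': 0.68} [ 7.6 -8.4]
```

View pics/s6.png

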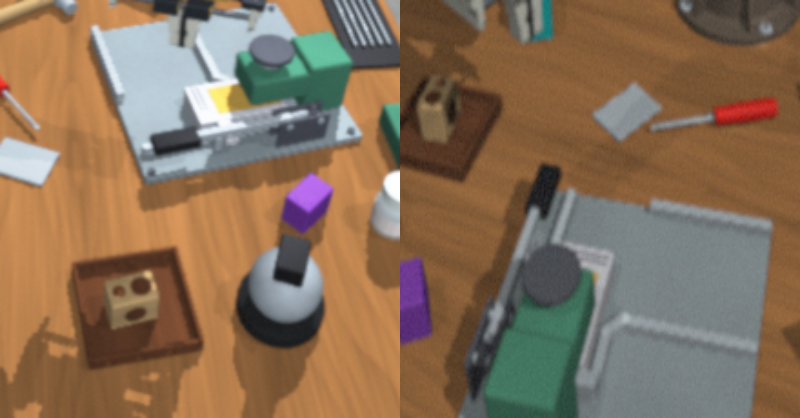

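The lever stays down level (left half (175,140)), the carrier is home under the head and the block stands in the tray. I hand it in.

```bash
python3 -c "
from plant import ctrl
print(ctrl.close_job())"
```

```text
the job is handed in; nothing more can be done
None
```

I handed the job in at about 29.5 s: in the last pictures the block stands in the dark tray, the carrier is home against the end stop, and the lever stays down on its own; no verdict came back.

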